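# Set up the counting dispenser for a batch of six

### The job

Get the counting dispenser ready and start it: stand the small blue picking bin in the bay under the spout, low front facing out, pushed back until its rear end meets the machine; then turn the dial clockwise to position 6, the sixth click up from its stop, and let go so that it rests in that click; then push the start button right down and leave it. Do not press the button before the bin and dial are set, and leave the other things on the bench where they stand.

Things in the scene. Friction and masses are not known exactly. Their poses are not given: they have to be found in the camera images.
- dispenser: The fixed grey machine; place and yaw vary. Origin on the bench; x away from the robot, y left, z up; front faces -x. Sloping control wedge: x -66 to 66, y -50 to 180 mm. Behind it a body x 67 to 207, y -175 to 185, 130 mm high, with a hopper on top up to z 172 mm. The bay is the open bench right of the wedge, in front of the body's face at x = 67 mm.
- panel (a point): Centre of the outer face of the wedge's flat control panel, at (0, 65, 80) mm in the machine frame; point axes are the machine's. The panel slopes up from z 34 mm at its front edge (x -66) to z 126 mm at its rear (x 66), 35 degrees; its outward normal in the machine frame is (-0.574, 0, 0.819).
- spout (a point): Middle of the front lower edge of the steel spout, machine frame (21, -115, 87) mm. The spout sticks out 45 mm from the body's face (x 66 down to 21 mm) over the bay; y -137 to -93, z 87 to 117 mm.
- rail (a point): Middle of the guard rail, a steel bar of 14 mm diameter along the machine's y, from y -35 to 168 mm at x 22 mm, z 225 mm, above the panel: it bars the dial and the button from straight above. Its ends slope back down to the body's front top edge.
- bay (a point): Where the centre of the small bin (half-way up) is when it stands in the bay with its rear end against the machine: machine frame (11, -115, 25) mm. Axes as the machine's.
- bin_center (a point): Centre, half-way up, of the small open blue bin: 110 long (its x), 60 wide (its y), 50 mm high, walls 3 mm, about 120 g. Its x axis points to the high rear wall; the front wall, at -x, is only 20 mm high, the side walls 50 mm all along. It stands on the bench, yaw varies. Gripped across its width; in the bay only its front half is free of the spout.
- bin_front (a point): Middle of the low front wall of the small bin: 55 mm to -x of its centre, 10 mm above its underside.
- dial_grip (a point): Point on the dial's axis, at grip height, 32 mm out from the panel. The dial is a black bar 44 long, 14 wide, 8 to 48 mm above the panel, on a round skirt 50 mm across and 8 mm thick. z points out along the panel's normal; the bar lies along the point's x, its white pointer line at the -x end. These axes turn with the dial.
- dial (a joint): Angle of the dial, rad: 0 at the stop, pointer straight down the slope to the robot; grows clockwise seen from outside. It clicks every 30 degrees (0.524 rad) and springs into the nearest click when let go (about 0.1 N m). Ten positions 0 to 9 with white ticks on the panel (that at 0 is longer); the far stop is 9. Position 6 is 3.142 rad, pointer straight up the slope.
- start_top (a point): Centre of the top of the start button, grey, 28 mm across, in a black round housing on the panel, 107 mm left of the dial. z points out of the panel.
- start (a joint): Travel of the start button, m: 0 up, 0.006 fully down, pressed inward along the panel's normal, springs back; fully down takes 5 N.
- carton_center (a point): Bystander: centre of a cardboard carton 85 x 65 mm, 75 mm high.
- jar_center (a point): Bystander: centre of a round white jar, 66 mm across, 90 mm high.
- bigbin_center (a point): Bystander: centre of a bigger blue bin, 150 long (x) by 100 wide, 75 mm high, low front at -x.
- tape_center (a point): Bystander: centre of a cardboard ring lying flat, 96 mm across, 48 mm high.
Things that resemble listed ones, but are neither listed nor needed, are in the scene too. What is shaped like the part that bears bin_center but red is not meant.

How it is judged:
By the outcome, as a careful person would: the job done as asked, in the order asked, and still so for the second after the job is handed in, with the robot touching nothing.
It also fails if it takes over 67 s, if anything falls off the work surface, if the arm or the gripper's body presses on something with over 40 N, if the wrist force passes 120 N, or if a joint passes its speed limit or range.

### The arm

A 6-joint arm with a two-finger parallel gripper is mounted at the origin on the work surface. World frame = base frame: x ahead of the robot, y to its left, z up, the work surface at z = 0. Lengths are in m, angles in rad, forces in N, time in s.
With the tool pointing down it reaches from about 0.275 to 0.75 m from the base axis. Payload 10.2 kg.
Tool frame: the origin (TCP) lies at the very end of the fingers, on their centre line; the grasp point (between the pads) lies 19 mm behind it; z points along the fingers, y is the direction in which the jaws open and shut (so a half turn about z gives the same grasp; the last joint's range is limited). The gripper opens to 85 mm and grips with 20 to 120 N. Pads are 22 mm wide; open, the fingers measure 114 mm over their backs; the gripper's body (76 mm by 85 mm) begins 54 mm behind the grasp point. The pads swing forward as they close: fully open they stand 13 mm farther back than shut.
Start: joints at [-0.223, 0.313, 1.498, -0, 1.331, -0.223], TCP at [0.525, -0, 0.231] pointing down, gripper open.
Joint ranges: [-2.94, 2.94], [-0.97, 2.17], [0.19, 2.56], [-1.23, 4.37], [0.02, 3.11], [-2.88, 2.88]. Speed limits (rad/s): [2.39, 2.39, 3.01, 3.14, 3.14, 3.14].

### API

Orientations are given as a rotation vector (axis times angle).
In Python, from bench import env gives the robot as it stands.
- The arm moves only by the tool jog_arm, never from a script. Its argument "rows" is a list of rows, each a list of 7 numbers: the shift along the tool's x, y, z each as a share of 0.05 m, from -1 to 1, then the turn, a rotation vector about the tool's x, y, z each as a share of 0.1 rad, from -1 to 1, then the opening, from 0 (shut) to 1 (fully open). In form: [[tx, ty, tz, ax, ay, az, grip], ...]. A call has 1 to 12 rows; each row shifts and turns the commanded pose from where the row before left it, along the tool's axes as they then stand; what a row does not reach is not made up. A row lasts 1/10 s, in which the tool goes at most 50 mm and 8.59 degrees, less where a joint would pass 70% of its speed; a pose out of reach is approached as far as the arm can. A call with a number of a shift or a turn outside -1 to 1 is refused whole. A call with a gripper value outside its range is refused whole. The fingers move at their own pace and stop on an object; "grip_force" is the grip in N (left out, the last holds). Time passes only in rows, so rows that do not move let the fingers close. It gives the time, the measured TCP pose, the force and the opening at its end, in the units of the state.
- env.get_state(): the state, without advancing time (a new reading comes with each control period).
- env.grab_frame(name): name is "scene" or "side" or "wrist"; returns (picture, depth): 384x512x3 uint8, red, green, blue; 384x512 float32, m along the optical axis (not along the pixel's ray), 0 where there is no reading.
- env.calibration(name): a dict with "intrinsics" (3x3 intrinsics, pixels), "world_from_camera" (4x4, takes a point from camera to world coordinates). Camera axes: x right, y up, looking along -z (the intrinsics and any distortion apply to the point x, -y, -z); pixel columns grow to the right and rows downward; lengths in m; the calibration is good to about 2 mm. The wrist camera is an equidistant fisheye: a pixel r from the principal point sees the ray r / f radians off the axis. A picture is of the moment at which its call begins: read the wrist's pose just before it. calibration takes no time and is no camera call; for the wrist camera it gives the pose at the moment of the call.
- env.sign_off(): hands the job in, once; it reports no verdict.
Trained networks look in the newest picture that a camera, given by its name, has taken for a name from the list of things; names that differ only in an ending like _2 or _b are one class to them, and where a whole thing is asked for, a point or a joint stands for the part that bears it (a point fixed in the world has none). Each returns a list of dicts, best first, with "p" (0 to 1); they miss things now and then, are a little off and sometimes report something else, mostly with a low value. They report only what shows in the picture. A call takes as long as a camera call. They do not tell look-alikes from the thing itself.
- env.boxes_of(query, camera): "position" ([x, y, z] in m, in world coordinates, good to about 4 mm: the middle of the surface that is visible of it).
- env.masks_of(query, camera): "mask" (384x512 bool, what is visible of it).
The state is a dict: "time_s": time; "joints": joint angles; "dq": joint speeds; "joint_torque": joint torques, N m; "ee_pos": TCP position; "tool_rot": TCP orientation; "force": force on the tool from outside, world axes, zero at the start; "torque": the same for the moment, N m; "gripper_width": opening from 0.0 (shut) to 1.0 (fully open).
Only numpy, scipy, OpenCV 4.12 (cv2) and the standard library are available. Lean on these libraries where they do the work, as an engineer would, in place of code of your own. Each camera call takes 0.05 s, during which the arm holds its last target.

## Working session

There is one attempt and no reset: what is moved stays moved. The work goes in short steps, Python scripts to look and compute and a tool call to move; the robot and the scene stay as the last step left them, time stands still between calls to the robot, and variables do not carry over. Pictures are saved under pics/ and viewed, and the job is handed in when it is done.

Besides the shell and the picture viewer there is one more tool, called after ">>>" in YAML: its name, and indented under it one key for each argument. jog_arm: Moves the arm, as the interface text tells. Shift numbers are shares of 0.05 m and turn numbers shares of 0.1 rad, none past 1 either way. Its arguments: {"type":"object","properties":{"rows":{"type":"array","items":{"type":"array","items":{"type":"number","minimum":-1,"maximum":1}}},"grip_force":{"type":"number"}},"required":["rows"]}

```bash
ls; mkdir -p pics; cat > h.py <<'E'
import numpy as np, cv2
from bench import env
from scipy.spatial.transform import Rotation as R
def cal(c):
    k=env.calibration(c); return np.array(k["intrinsics"]),np.array(k["world_from_camera"])
def save(p,n): cv2.imwrite(n,cv2.cvtColor(p,cv2.COLOR_RGB2BGR))
def cloud(d,c,KT=None):
    K,T=KT or cal(c)
    v,u=np.mgrid[0:d.shape[0],0:d.shape[1]]
    x=(u-K[0,2])/K[0,0]; y=(v-K[1,2])/K[1,1]
    if c=="wrist":
        th=np.hypot(x,y); s=np.where(th>1e-9,np.tan(th)/np.maximum(th,1e-9),1); x=x*s;y=y*s
    P=np.stack([x*d,-y*d,-d],-1)
    P=P@T[:3,:3].T+T[:3,3]
    P[d<=0]=np.nan
    return P
def proj(P,c):
    K,T=cal(c); q=(np.asarray(P)-T[:3,3])@T[:3,:3]
    x,y=q[...,0]/-q[...,2],-q[...,1]/-q[...,2]
    if c=="wrist":
        r=np.hypot(x,y); s=np.arctan(r)/r; x,y=x*s,y*s
    return np.stack([K[0,0]*x+K[0,2],K[1,1]*y+K[1,2]],-1)
def st():
    s=env.get_state(); print("t",s["time_s"],"p",np.round(s["ee_pos"],4),"r",np.round(s["tool_rot"],3),"F",np.round(s["force"],1),"g",round(float(s["gripper_width"]),3)); print("q",np.round(s["joints"],3)); return s
E
python3 - <<'E'
from h import *
st()
for c in["scene","side","wrist"]:
    K,T=cal(c); p,d=env.grab_frame(c); save(p,f"pics/{c}0.png"); np.savez(f"{c}0.npz",p=p,d=d,K=K,T=T); print(c,K.round(1).tolist(),T.round(3).tolist())
E
```

```text
pics
t 0.0 p [5.248e-01 1.000e-04 2.307e-01] r [-2.221e+00 -2.221e+00  1.000e-03] F [ 0.   0.6 -0.1] g 1.0
q [-0.223  0.313  1.498  0.     1.331 -0.223]
scene [[435.7, 0.0, 256.9], [0.0, 435.7, 195.9], [0.0, 0.0, 1.0]] [[0.464, -0.681, 0.566, 1.249], [0.886, 0.354, -0.301, -0.461], [0.005, 0.641, 0.767, 1.163], [0.0, 0.0, 0.0, 1.0]]
side [[349.9, 0.0, 255.9], [0.0, 349.9, 189.2], [0.0, 0.0, 1.0]] [[0.985, 0.123, -0.123, 0.401], [-0.173, 0.727, -0.665, -0.748], [0.007, 0.676, 0.737, 0.904], [0.0, 0.0, 0.0, 1.0]]
wrist [[297.3, 0.0, 249.7], [0.0, 297.3, 196.2], [0.0, 0.0, 1.0]] [[1.0, 0.001, 0.001, 0.524], [-0.001, 0.949, 0.314, 0.081], [-0.001, -0.314, 0.949, 0.374], [0.0, 0.0, 0.0, 1.0]]
```

View pics/scene0.png

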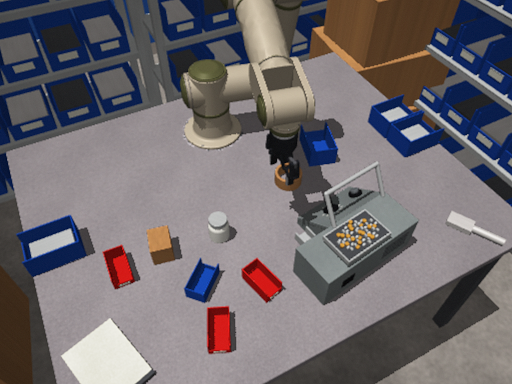

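View pics/side0.png

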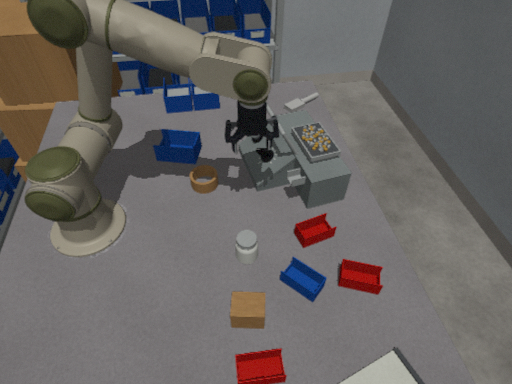

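View pics/wrist0.png

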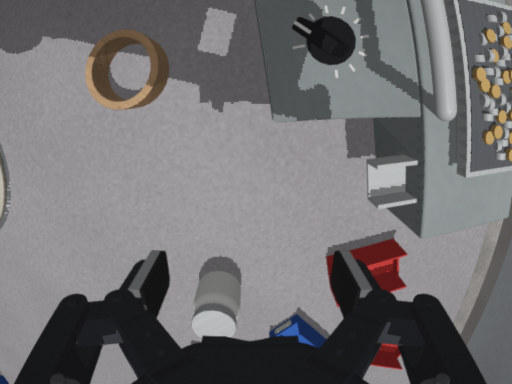

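```bash
python3 - <<'E'
from h import *
for c in["scene","side","wrist"]:
    env.grab_frame(c)
    for q in ["bin_center","dispenser","dial_grip","start_top","spout"]:
        try: r=env.boxes_of(q,c)
        except Exception as e: print(c,q,e); continue
        for x in r[:5]: print(c,q,round(x["p"],2),np.round(x["position"],3),proj(np.array(x["position"]),c).round(0))
    if c!="wrist":
        m=env.masks_of("dispenser",c); 
        if m: np.save(f"disp_{c}.npy",m[0]["mask"]); print(m[0]["mask"].sum())
st()
# blue objects on scene/side
for c in["scene","side"]:
    z=np.load(f"{c}0.npz"); P=cloud(z["d"],c,(z["K"],z["T"])); hsv=cv2.cvtColor(z["p"],cv2.COLOR_RGB2HSV)
    m=((hsv[...,0]>100)&(hsv[...,0]<130)&(hsv[...,1]>120)&(hsv[...,2]>50)&(P[...,2]>-0.02)&(P[...,2]<.15)).astype(np.uint8)
    n,l,s,ce=cv2.connectedComponentsWithStats(m)
    for i in range(1,n):
        if s[i,4]>100:
            q=P[l==i]; q=q[q[:,2]>.008]
            if len(q)<20: continue
            (cx,cy),(w,h),a=cv2.minAreaRect(q[:,:2].astype(np.float32)*1000); print(c,ce[i].round(),s[i,4],"c",round(cx),round(cy),"wh",round(w),round(h),round(a,1),"zmax",np.percentile(q[:,2],98).round(3))
E
```

```text
scene bin_center 0.88 [ 0.612 -0.312  0.015] [200. 280.]
scene bin_center 0.83 [ 0.774 -0.325  0.001] [219. 331.]
scene bin_center 0.8 [ 0.45  -0.512  0.004] [118. 267.]
scene bin_center 0.73 [ 0.496 -0.197  0.064] [218. 228.]
scene dispenser 0.62 [0.748 0.108 0.128] [350. 238.]
scene dial_grip 0.4 [0.603 0.145 0.095] [331. 206.]
scene start_top 0.6 [0.586 0.246 0.106] [355. 188.]
scene spout 0.73 [0.75  0.102 0.131] [349. 239.]
9766
side bin_center 0.96 [ 0.773 -0.319  0.02 ] [357. 275.]
side bin_center 0.84 [ 0.617 -0.3    0.017] [302. 278.]
side bin_center 0.61 [ 0.689 -0.142  0.024] [311. 228.]
side bin_center 0.58 [ 0.462 -0.503  0.003] [260. 367.]
side dispenser 0.78 [0.699 0.077 0.111] [299. 159.]
side dispenser 0.3 [0.294 0.275 0.039] [178. 150.]
side dial_grip 0.54 [0.591 0.132 0.096] [264. 155.]
side spout 0.75 [0.701 0.08  0.117] [299. 157.]
6947
wrist bin_center 0.89 [ 0.603 -0.269  0.016] [298. 330.]
wrist bin_center 0.69 [ 0.793 -0.363  0.024] [389. 357.]
wrist bin_center 0.6 [0.672 0.101 0.126] [412.  89.]
wrist bin_center 0.58 [ 0.722 -0.134  0.02 ] [383. 259.]
wrist 
[... 503 characters left out ...]
191.  14.] 824 c -907 287 wh 247 379 1.3 zmax 0.107
scene [481.  38.] 2682 c 65 1447 wh 335 542 89.3 zmax 0.11
scene [18. 42.] 812 c -949 -600 wh 333 182 0.0 zmax 0.109
scene [402. 127.] 1967 c 359 656 wh 172 245 89.5 zmax 0.081
scene [319. 146.] 1123 c 294 300 wh 104 159 73.2 zmax 0.077
scene [ 51. 246.] 1974 c 302 -671 wh 166 122 89.5 zmax 0.081
scene [201. 281.] 895 c 617 -306 wh 61 111 42.2 zmax 0.052
side [166.   8.] 419 c 251 1454 wh 317 157 90.0 zmax 0.109
side [228.  13.] 1891 c 624 1458 wh 555 354 0.8 zmax 0.11
side [189. 100.] 998 c 360 657 wh 177 232 89.9 zmax 0.08
side [178. 147.] 1301 c 292 298 wh 109 150 72.9 zmax 0.075
side [303. 279.] 1084 c 615 -308 wh 63 109 42.5 zmax 0.051
```

```bash
python3 - <<'E'
from h import *
from scipy.optimize import least_squares
Ps=[]
for c in["scene","side"]:
    z=np.load(f"{c}0.npz"); P=cloud(z["d"],c,(z["K"],z["T"])); 
    m=cv2.erode(np.load(f"disp_{c}.npy").astype(np.uint8),np.ones((3,3)))>0
    q=P[m]; q=q[(q[:,2]>.02)&(q[:,2]<.18)]; Ps.append(q); print(c,len(q),np.nanmin(q,0).round(3),np.nanmax(q,0).round(3))
# bin
for c in["scene","side"]:
    z=np.load(f"{c}0.npz"); P=cloud(z["d"],c,(z["K"],z["T"])); hsv=cv2.cvtColor(z["p"],cv2.COLOR_RGB2HSV)
    m=(hsv[...,0]>100)&(hsv[...,0]<130)&(hsv[...,1]>120)&(hsv[...,2]>50)&(np.hypot(P[...,0]-.616,P[...,1]+.307)<.09)&(P[...,2]>.008)
    q=P[m]; b=cv2.boxPoints(cv2.minAreaRect(q[:,:2].astype(np.float32))); print(c,"box",b.round(3).tolist())
    e=b[1]-b[0],b[2]-b[1]; L=max(e,key=np.linalg.norm); L=L/np.linalg.norm(L); ctr=b.mean(0); s=(q[:,:2]-ctr)@L; W=np.array([-L[1],L[0]]); w=(q[:,:2]-ctr)@W
    print("L",L.round(3),"yaw",np.degrees(np.arctan2(L[1],L[0])).round(1))
    for sg in(1,-1):
        k=(s*sg>.048)&(abs(w)<.022); print(" end",sg,k.sum(),np.percentile(q[k,2],[5,50,95]).round(3) if k.sum() else"")
    p=z["p"]; cv2.imwrite(f"pics/crop_{c}.png",cv2.resize(cv2.cvtColor(p[230:330,150:250] if c=="scene" else p[230:330,255:355],cv2.COLOR_RGB2BGR),None,fx=5,fy=5,interpolation=cv2.INTER_CUBIC))
def sdbox(p,lo,hi):
    c=(lo+hi)/2;h=(hi-lo)/2; q=abs(p-c)-h
    return np.linalg.norm(np.maximum(q,0),axis=1)+np.minimum(q.max(1),0)
n=np.array([-.574,0,.819])
def sdm(p):
    a=sdbox(p,np.array([.067,-.175,-.05]),np.array([.207,.185,.130]))
    w=np.maximum(sdbox(p,np.array([-.066,-.05,-.05]),np.array([.066,.18,.2])),(p-np.array([0,.065,.08]))@n)
    return np.minimum(a,w)
def f(x,Q):
    c,s=np.cos(x[2]),np.sin(x[2]); d=Q[:,:2]-x[:2]
    p=np.c_[d[:,0]*c+d[:,1]*s,-d[:,0]*s+d[:,1]*c,Q[:,2]]
    return sdm(p)
for nm,Q in[("scene",Ps[0]),("side",Ps[1]),("both",np.r_[Ps[0],Ps[1]])]:
    best=None
    for y in np.radians(range(-60,61,10)):
        r=least_squares(f,[.62,.1,y],args=(Q,),loss="cauchy",f_scale=.003)
        if best is None or r.cost<best.cost:best=r
    print(nm,best.x.round(4),np.degrees(best.x[2]).round(2),"cost",best.cost,"med",np.median(abs(best.fun)).round(4))
    if nm=="both": np.save("mach.npy",best.x)
x=best.x; 
Rz=R.from_euler("z",x[2]).as_matrix(); o=np.r_[x[:2],0]
for k,v in dict(panel=(0,.065,.08),spout=(.021,-.115,.087),bay=(.011,-.115,.025)).items(): print(k,(o+Rz@v).round(4))
E
```

```text
scene 8575 [ 0.528 -0.049  0.02 ] [0.841 0.32  0.179]
side 6042 [ 0.52  -0.051  0.02 ] [0.835 0.32  0.179]
scene box [[0.5569999814033508, -0.28600001335144043], [0.6320000290870667, -0.36800000071525574], [0.6769999861717224, -0.3269999921321869], [0.6029999852180481, -0.24500000476837158]]
L [ 0.672 -0.74 ] yaw -47.8
 end 1 106 [0.011 0.032 0.05 ]
 end -1 28 [0.01  0.015 0.022]
side box [[0.5540000200271606, -0.289000004529953], [0.628000020980835, -0.36899998784065247], [0.675000011920929, -0.3269999921321869], [0.6010000109672546, -0.2460000067949295]]
L [ 0.676 -0.737] yaw -47.5
 end 1 49 [0.016 0.042 0.051]
 end -1 18 [0.01  0.017 0.021]
scene [0.6097 0.1149 0.1454] 8.33 cost 0.05533954115641287 med 0.0015
side [0.6086 0.1149 0.1412] 8.09 cost 0.03624738980632668 med 0.0015
both [0.6093 0.1149 0.1431] 8.2 cost 0.09190829598692353 med 0.0015
panel [0.6    0.1793 0.08  ]
spout [0.6465 0.0041 0.087 ]
bay [0.6366 0.0027 0.025 ]
```

```bash
python3 - <<'E'
import cv2,numpy as np
a=cv2.imread("pics/crop_scene.png");b=cv2.imread("pics/crop_side.png");cv2.imwrite("pics/crop_both.png",cv2.resize(np.hstack([a,b]),(800,400)))
E
```

```text
(no output)
```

View pics/crop_both.png

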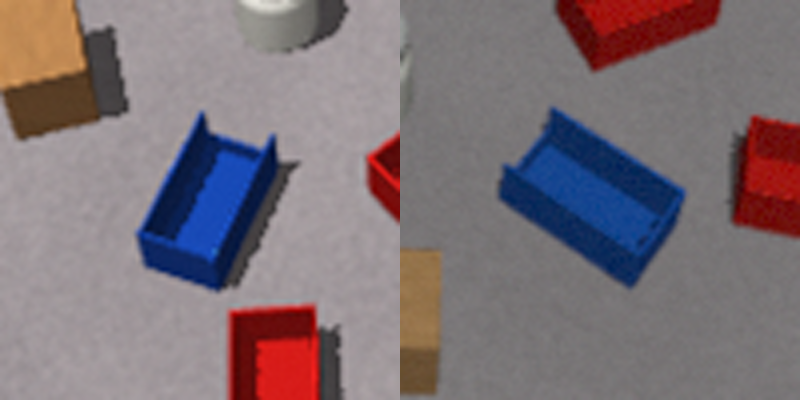

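Blue candidates in the scene picture are the small bin (203,280), the big bin (320,145), another blue bin (52,243) and the bin pair at right (390–415,125). Red look-alikes are at (119,267), (262,280) and (219,330). I choose (203,280): it measures 61 x 110 x 50 mm, and the crop shows its low front facing the jar. Its x yaw is about -47.6°.

```bash
cat >> h.py <<'E'
def frame_pose(o,yaw,p,tilt,flip=1):
    """tool pose in a yawed frame; tool x ~ -frame x, leaning back by tilt"""
    Rz=R.from_euler("z",yaw).as_matrix(); c,s=np.cos(tilt),np.sin(tilt)
    Rt=np.c_[[-c,0,-s],[0,1,0],[s,0,-c]]
    return np.asarray(o)+Rz@np.asarray(p), Rz@Rt
def plan(p1,R1,n,p0=None,R0=None,nd=2):
    s=env.get_state()
    if p0 is None: p0=np.array(s["ee_pos"]);R0=R.from_rotvec(s["tool_rot"]).as_matrix()
    rv=R.from_matrix(R0.T@R1).as_rotvec(); d=R.from_rotvec(rv/n).as_matrix()
    Rc=R0.copy(); pc=p0.copy()
    for i in range(n):
        t=Rc.T@((p1-pc)/(n-i)); row=np.r_[np.round(t/.05,nd),np.round(rv/n/.1,nd)]
        print("[",", ".join(f"{v:g}" for v in row),", G]")
        pc=pc+Rc@(row[:3]*.05); Rc=Rc@R.from_rotvec(row[3:]*.1).as_matrix()
    print("end err mm",((pc-p1)*1000).round(1),"deg",np.degrees(R.from_matrix(Rc.T@R1).magnitude()).round(2))
    return pc,Rc
BO=np.array([.6155,-.307,0]); BY=np.radians(-47.6)
MO=np.array([.6093,.1149,0]); MY=.1431
E
python3 - <<'E'
from h import *
s=st()
z=np.load("scene0.npz"); 
p,Rm=frame_pose(BO,BY,[-.0314,0,.15],np.radians(8)); print(p)
plan(p,Rm,11)
E
```

```text
t 1.15 p [ 0.525  -0.      0.2313] r [-2.221 -2.221 -0.   ] F [-0.2  0.2 -0.5] g 1.0
q [-0.223  0.313  1.498  0.     1.331 -0.223]
[ 0.59432691 -0.2838125   0.15      ]
[ -0.52, 0.13, 0.15, -0.05, -0.12, -0.67 , G]
[ -0.52, 0.09, 0.15, -0.05, -0.12, -0.67 , G]
[ -0.52, 0.05, 0.16, -0.05, -0.12, -0.67 , G]
[ -0.53, 0.02, 0.17, -0.05, -0.12, -0.67 , G]
[ -0.52, -0.02, 0.17, -0.05, -0.12, -0.67 , G]
[ -0.52, -0.05, 0.18, -0.05, -0.12, -0.67 , G]
[ -0.51, -0.09, 0.19, -0.05, -0.12, -0.67 , G]
[ -0.5, -0.12, 0.19, -0.05, -0.12, -0.67 , G]
[ -0.49, -0.16, 0.2, -0.05, -0.12, -0.67 , G]
[ -0.48, -0.19, 0.2, -0.05, -0.12, -0.67 , G]
[ -0.46, -0.22, 0.21, -0.05, -0.12, -0.67 , G]
end err mm [ 0.2  0.  -0.1] deg 0.22
```

>>> jog_arm:
  rows:
    - [-0.52,0.13,0.15,-0.05,-0.12,-0.67,1]
    - [-0.52,0.09,0.15,-0.05,-0.12,-0.67,1]
    - [-0.52,0.05,0.16,-0.05,-0.12,-0.67,1]
    - [-0.53,0.02,0.17,-0.05,-0.12,-0.67,1]
    - [-0.52,-0.02,0.17,-0.05,-0.12,-0.67,1]
    - [-0.52,-0.05,0.18,-0.05,-0.12,-0.67,1]
    - [-0.51,-0.09,0.19,-0.05,-0.12,-0.67,1]
    - [-0.5,-0.12,0.19,-0.05,-0.12,-0.67,1]
    - [-0.49,-0.16,0.2,-0.05,-0.12,-0.67,1]
    - [-0.48,-0.19,0.2,-0.05,-0.12,-0.67,1]
    - [-0.46,-0.22,0.21,-0.05,-0.12,-0.67,1]
    - [0,0,0,0,0,0,1]

```text
time_s: 2.35
ee_pos: [0.594, -0.2862, 0.1483]
tool_rot: [1.22, 2.755, -0.081]
force: [-0.1, 1.0, 0.3]
gripper_width: 1.0
```

```bash
python3 - <<'E'
from h import *
s=st()
KT=cal("wrist"); p,d=env.grab_frame("wrist"); save(p,"pics/w1.png")
P=cloud(d,"wrist",KT); hsv=cv2.cvtColor(p,cv2.COLOR_RGB2HSV)
m=(hsv[...,0]>100)&(hsv[...,0]<130)&(hsv[...,1]>120)&(hsv[...,2]>50)&(np.hypot(P[...,0]-.616,P[...,1]+.307)<.09)&(P[...,2]>.01)&(P[...,2]<.06)
q=P[m]; r=cv2.minAreaRect(q[:,:2].astype(np.float32)); b=cv2.boxPoints(r); print(r[0],r[1],b.round(3).tolist(),np.percentile(q[:,2],[50,98]).round(3),m.sum())
e=b[1]-b[0],b[2]-b[1]; L=max(e,key=np.linalg.norm); print(np.degrees(np.arctan2(L[1],L[0])))
print(proj(np.array([BO+[0,0,.05]]),"wrist"))
p,Rm=frame_pose(BO,BY,[-.0314,0,.15],np.radians(8)); print("err",(s["ee_pos"]-p).round(4),np.degrees(R.from_matrix(R.from_rotvec(s["tool_rot"]).as_matrix().T@Rm).as_rotvec()))
E
```

```text
t 2.35 p [ 0.594  -0.2862  0.1483] r [ 1.22   2.755 -0.081] F [-0.1  1.   0.3] g 1.0
q [-0.616  0.606  1.281 -0.03   1.119 -1.341]
(0.6142245531082153, -0.3041593134403229) (0.059340376406908035, 0.1106133684515953) [[0.5550000071525574, -0.28299999237060547], [0.6290000081062317, -0.36500000953674316], [0.6729999780654907, -0.32499998807907104], [0.5989999771118164, -0.24300000071525574]] [0.036 0.051] 3126
-47.794838
[[250.87476964 214.66662679]]
err [-0.0003 -0.0024 -0.0017] [ 0.1331914  -0.06737281 -0.1858414 ]
```

View pics/w1.png

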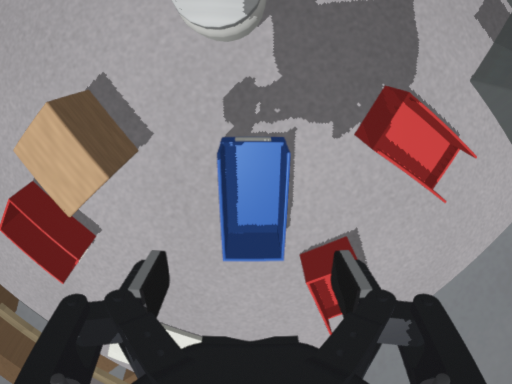

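```bash
sed -i 's/^BO=.*/BO=np.array([.615,-.306,0]); BY=np.radians(-47.7)/' h.py; python3 - <<'E'
from h import *
s=st()
p,Rm=frame_pose(BO,BY,[-.0314,0,.010],np.radians(8))
plan(p,Rm,6)
E
```

```text
t 2.4 p [ 0.5941 -0.2846  0.149 ] r [ 1.221  2.754 -0.08 ] F [-1.1  0.6  0.1] g 1.005
q [-0.614  0.604  1.282 -0.03   1.119 -1.338]
[ 0.07, 0, 0.46, 0.01, -0, -0 , G]
[ 0.07, 0, 0.46, 0.01, -0, -0 , G]
[ 0.07, 0, 0.46, 0.01, -0, -0 , G]
[ 0.07, 0.01, 0.46, 0.01, -0, -0 , G]
[ 0.07, 0, 0.45, 0.01, -0, -0 , G]
[ 0.06, 0.01, 0.46, 0.01, -0, -0 , G]
end err mm [ 0.2 -0.1 -0. ] deg 0.23
```

>>> jog_arm:
  rows:
    - [0.07,0,0.46,0,0,0,1]
    - [0.07,0,0.46,0,0,0,1]
    - [0.07,0,0.46,0,0,0,1]
    - [0.07,0,0.46,0,0,0,1]
    - [0.07,0,0.46,0,0,0,1]
    - [0.06,0,0.45,0,0,0,1]
    - [0,0,0,0,0,0,0]
    - [0,0,0,0,0,0,0]
    - [0,0,0,0,0,0,0]
    - [0,0,0,0,0,0,0]
    - [0,0,0,0,0,0,0]
    - [0,0,0,0,0,0,0]
  grip_force: 40

```text
time_s: 3.6
ee_pos: [0.5945, -0.2827, 0.0119]
tool_rot: [1.217, 2.753, -0.081]
force: [-1.2, 2.0, 5.8]
gripper_width: 0.698
```

```bash
python3 - <<'E'
from h import *
s=st()
p,_=env.grab_frame("wrist"); save(p,"pics/w2.png")
E
```

```text
t 3.6 p [ 0.5945 -0.2827  0.0119] r [ 1.217  2.753 -0.081] F [-1.2  2.   5.8] g 0.698
q [-0.611  0.767  1.391 -0.036  0.846 -1.327]
```

View pics/w2.png

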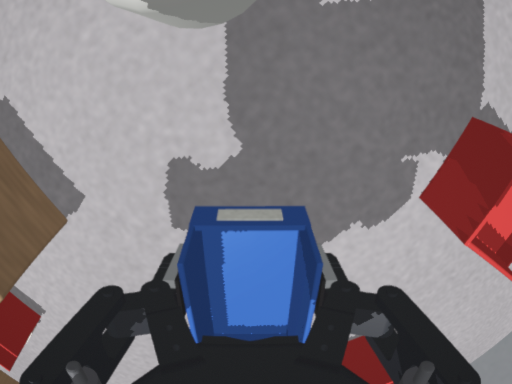

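```bash
python3 - <<'E'
from h import *
s=st(); p0=np.array(s["ee_pos"]); R0=R.from_rotvec(s["tool_rot"]).as_matrix()
p,Rr=plan(p0+[0,0,.13],R0,5)
pt,_=frame_pose(MO,MY,[-.080-.031,-.115,.142],0)
Rt=R.from_euler("z",MY-BY).as_matrix()@R0
print(pt)
plan(pt,Rt,12,p,Rr)
E
```

```text
t 3.65 p [ 0.5945 -0.2828  0.0119] r [ 1.217  2.753 -0.081] F [-2.4  2.2  6. ] g 0.695
q [-0.611  0.767  1.391 -0.036  0.846 -1.327]
[ -0.07, 0, -0.51, 0, 0, 0 , G]
[ -0.07, 0, -0.52, 0, 0, 0 , G]
[ -0.08, 0, -0.51, 0, 0, 0 , G]
[ -0.07, 0.01, -0.52, 0, 0, 0 , G]
[ -0.08, 0, -0.51, 0, 0, 0 , G]
end err mm [ 0.2 -0.2 -0.2] deg 0.0
[ 0.51583496 -0.01475449  0.142     ]
[ 0.41, 0.2, -0.06, -0.11, 0, -0.8 , G]
[ 0.4, 0.24, -0.06, -0.11, 0, -0.8 , G]
[ 0.38, 0.27, -0.05, -0.11, 0, -0.8 , G]
[ 0.35, 0.3, -0.05, -0.11, 0, -0.8 , G]
[ 0.33, 0.33, -0.05, -0.11, 0, -0.8 , G]
[ 0.3, 0.35, -0.04, -0.11, 0, -0.8 , G]
[ 0.27, 0.37, -0.04, -0.11, 0, -0.8 , G]
[ 0.24, 0.4, -0.03, -0.11, 0, -0.8 , G]
[ 0.21, 0.41, -0.03, -0.11, 0, -0.8 , G]
[ 0.18, 0.43, -0.03, -0.11, 0, -0.8 , G]
[ 0.14, 0.45, -0.02, -0.11, 0, -0.8 , G]
[ 0.11, 0.45, -0.01, -0.11, 0, -0.8 , G]
end err mm [ 0.1 -0.2 -0.2] deg 0.49
```

>>> jog_arm:
  rows:
    - [-0.07,0,-0.51,0,0,0,0]
    - [-0.07,0,-0.52,0,0,0,0]
    - [-0.08,0,-0.51,0,0,0,0]
    - [-0.07,0,-0.52,0,0,0,0]
    - [-0.08,0,-0.51,0,0,0,0]
    - [0,0,0,0,0,0,0]

```text
time_s: 4.25
ee_pos: [0.5953, -0.2842, 0.1446]
tool_rot: [1.215, 2.748, -0.082]
force: [0.6, -0.5, -0.6]
gripper_width: 0.698
```

>>> jog_arm:
  rows:
    - [0.41,0.2,-0.06,-0.11,0,-0.8,0]
    - [0.4,0.24,-0.06,-0.11,0,-0.8,0]
    - [0.38,0.27,-0.05,-0.11,0,-0.8,0]
    - [0.35,0.3,-0.05,-0.11,0,-0.8,0]
    - [0.33,0.33,-0.05,-0.11,0,-0.8,0]
    - [0.3,0.35,-0.04,-0.11,0,-0.8,0]
    - [0.27,0.37,-0.04,-0.11,0,-0.8,0]
    - [0.24,0.4,-0.03,-0.11,0,-0.8,0]
    - [0.21,0.41,-0.03,-0.11,0,-0.8,0]
    - [0.18,0.43,-0.03,-0.11,0,-0.8,0]
    - [0.14,0.45,-0.02,-0.11,0,-0.8,0]
    - [0.11,0.45,-0.01,-0.11,0,-0.8,0]

```text
time_s: 5.45
ee_pos: [0.5145, -0.0143, 0.14]
tool_rot: [-0.21, 2.995, 0.015]
force: [0.5, 0.4, -0.8]
gripper_width: 0.697
```

```bash
python3 - <<'E'
from h import *
s=st()
for c in["side","wrist"]:
    p,d=env.grab_frame(c); save(p,f"pics/{c}3.png"); np.savez(f"{c}3.npz",p=p,d=d,K=cal(c)[0],T=cal(c)[1])
E
```

```text
t 5.45 p [ 0.5145 -0.0143  0.14  ] r [-0.21   2.995  0.015] F [ 0.5  0.4 -0.8] g 0.697
q [-0.285  0.315  1.759  0.071  0.941 -2.034]
```

View pics/side3.png

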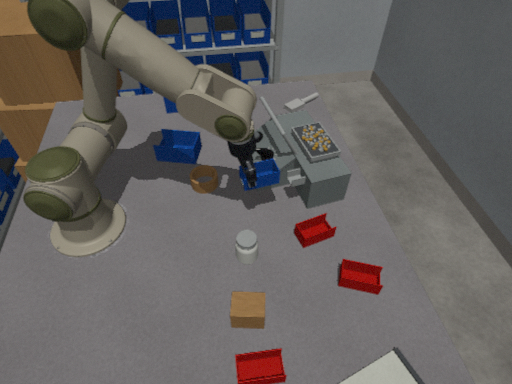

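View pics/wrist3.png

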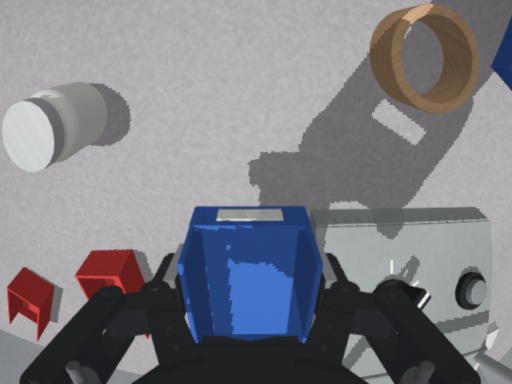

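```bash
cat > pl.py <<'E'
import sys
from h import *
# args: machine x y z of TCP, n, [tilt deg]
a=list(map(float,sys.argv[1:])); s=st()
t=np.radians(a[4] if len(a)>4 else 8)
p,Rm=frame_pose(MO,MY,a[:3],t)
Rc=R.from_rotvec(s["tool_rot"]).as_matrix()
print("now in machine",(R.from_euler("z",-MY).apply(s["ee_pos"]-MO)*1000).round(1),"rot err deg(tool)",np.degrees(R.from_matrix(Rc.T@Rm).as_rotvec()).round(2))
plan(p,Rm,int(a[3]))
E
python3 pl.py -.111 -.115 .016 6
```

```text
t 5.55 p [ 0.5141 -0.0133  0.14  ] r [-0.21   2.995  0.016] F [-0.2  0.1 -0.9] g 0.696
q [-0.284  0.314  1.76   0.071  0.942 -2.033]
now in machine [-112.5 -113.3  140. ] rot err deg(tool) [ 0.01 -0.02 -0.17]
[ 0.05, -0.01, 0.41, 0, -0, -0 , G]
[ 0.05, -0.01, 0.41, 0, -0, -0 , G]
[ 0.05, -0, 0.41, 0, -0, -0 , G]
[ 0.05, -0.01, 0.41, 0, -0, -0 , G]
[ 0.06, -0, 0.41, 0, -0, -0 , G]
[ 0.05, -0.01, 0.41, 0, -0, -0 , G]
end err mm [ 0.2 -0.2  0. ] deg 0.17
```

>>> jog_arm:
  rows:
    - [0.05,-0.01,0.41,0,0,0,0]
    - [0.05,-0.01,0.41,0,0,0,0]
    - [0.05,0,0.41,0,0,0,0]
    - [0.05,-0.01,0.41,0,0,0,0]
    - [0.06,0,0.41,0,0,0,0]
    - [0.05,-0.01,0.41,0,0,-0.03,0]
    - [0,0,0,0,0,0,0]

```text
time_s: 6.25
ee_pos: [0.516, -0.0172, 0.0143]
tool_rot: [-0.207, 2.998, 0.016]
force: [-0.6, -0.6, -0.7]
gripper_width: 0.699
```

```bash
python3 pl.py -.028 -.115 .015 6; python3 - <<'E'
from h import *
KT=cal("wrist")
for c in["side","wrist"]:
    p,d=env.grab_frame(c); save(p,f"pics/{c}4.png"); np.savez(f"{c}4.npz",p=p,d=d,K=cal(c)[0],T=cal(c)[1])
p=cv2.imread("pics/side4.png")[110:220,200:350]; cv2.imwrite("pics/side4c.png",cv2.resize(p,None,fx=5,fy=5))
E
```

```text
t 6.25 p [ 0.516  -0.0172  0.0143] r [-0.207  2.998  0.016] F [-0.6 -0.6 -0.7] g 0.699
q [-0.29   0.526  1.849  0.096  0.644 -2.072]
now in machine [-111.2 -117.4   14.3] rot err deg(tool) [ 0.03 -0.19 -0.29]
[ -0.28, 0.01, 0.04, 0, -0.01, -0.01 , G]
[ -0.27, 0.01, 0.03, 0, -0.01, -0.01 , G]
[ -0.28, 0.01, 0.04, 0, -0.01, -0.01 , G]
[ -0.27, 0.01, 0.04, 0, -0.01, -0.01 , G]
[ -0.28, 0.01, 0.03, 0, -0.01, -0.01 , G]
[ -0.27, 0, 0.04, 0, -0.01, -0.01 , G]
end err mm [ 0.  -0.1 -0.2] deg 0.16
```

View pics/side4c.png

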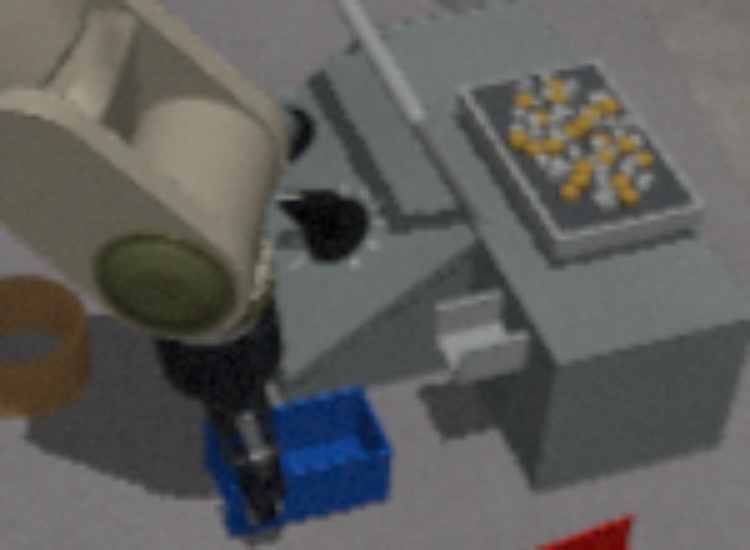

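View pics/wrist4.png

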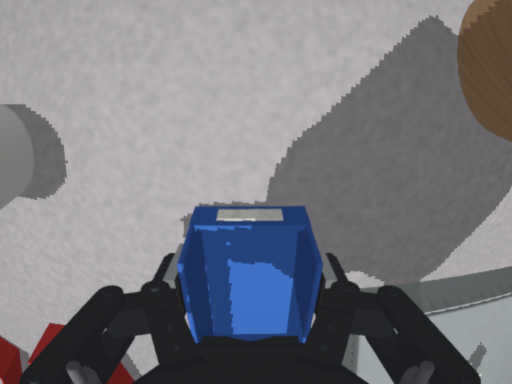

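```bash
python3 - <<'E'
from h import *
for f,c in[("side4","side"),("scene0","scene"),("wrist0","wrist")]:
    z=np.load(f+".npz"); P=cloud(z["d"],c,(z["K"],z["T"])); M=R.from_euler("z",-MY).apply((P.reshape(-1,3)-MO))
    g=z["p"].reshape(-1,3)
    k=(M[:,0]>.0)&(M[:,0]<.055)&(M[:,1]<-.06)&(M[:,1]>-.17)&(M[:,2]>.08)&(M[:,2]<.122)
    q=M[k]; print(c,k.sum(),"x",np.percentile(q[:,0],[1,5,50])if k.sum() else"","y",np.percentile(q[:,1],[2,10,50,90,98]).round(3)if k.sum() else"","z",np.percentile(q[:,2],[2,50,98]).round(3) if k.sum() else "")
    # bin in side4
    h=cv2.cvtColor(z["p"],cv2.COLOR_RGB2HSV).reshape(-1,3); m=(h[:,0]>100)&(h[:,0]<130)&(h[:,1]>120)&(M[:,2]>.03)&(M[:,2]<.07)&(abs(M[:,0])<.2)&(abs(M[:,1]+.11)<.08)
    if m.sum()>20: print(" bin x",np.percentile(M[m,0],[1,99]),"y",np.percentile(M[m,1],[1,99]),"z",np.percentile(M[m,2],99))
E
```

```text
side 189 x [0.0200273  0.02085529 0.03562906] y [-0.14  -0.139 -0.11  -0.096 -0.095] z [0.087 0.1   0.118]
 bin x [-0.13597482 -0.02724801] y [-0.15445558 -0.08932753] z 0.05492545891741419
scene 174 x [0.02129454 0.02308586 0.03768119] y [-0.139 -0.138 -0.109 -0.097 -0.095] z [0.088 0.098 0.118]
wrist 1627 x [0.02052381 0.02112172 0.03575842] y [-0.135 -0.133 -0.117 -0.092 -0.092] z [0.089 0.092 0.118]
```

>>> jog_arm:
  rows:
    - [-0.28,0.01,0.04,0,0,-0.02,0]
    - [-0.27,0.01,0.04,0,0,-0.02,0]
    - [-0.28,0.01,0.04,0,0,-0.01,0]
    - [-0.27,0.01,0.04,0,0,0,0]
    - [-0.28,0,0.04,0,0,0,0]
    - [-0.27,0,0.04,0,0,0,0]
    - [0,0,0,0,0,0,0]

```text
time_s: 7.05
ee_pos: [0.6014, -0.0034, 0.0181]
tool_rot: [-0.217, 2.99, 0.011]
force: [-0.0, -0.1, -0.4]
gripper_width: 0.697
```

```bash
python3 pl.py -.020 -.115 .0115 3
```

```text
t 7.05 p [ 0.6014 -0.0034  0.0181] r [-0.217  2.99   0.011] F [-0.  -0.1 -0.4] g 0.697
q [-0.221  0.654  1.592  0.071  0.761 -1.985]
now in machine [ -24.6 -115.9   18.1] rot err deg(tool) [-0.15  0.26  0.1 ]
[ -0.02, 0.01, 0.05, -0.01, 0.02, 0.01 , G]
[ -0.03, 0, 0.05, -0.01, 0.02, 0.01 , G]
[ -0.02, 0.01, 0.04, -0.01, 0.02, 0.01 , G]
end err mm [-0.2  0.   0.2] deg 0.11
```

>>> jog_arm:
  rows:
    - [0.01,0,0.06,0,0,0,0]
    - [0.01,0,0.06,0,0,0,0]
    - [0,0,0,0,0,0,0]
    - [-0.04,0.01,0.005,0,0,0,0]
    - [-0.04,0.01,0.005,0,0,0,0]
    - [0,0,0,0,0,0,0]

```text
time_s: 7.65
ee_pos: [0.6032, -0.002, 0.0119]
tool_rot: [-0.217, 2.992, 0.012]
force: [-5.7, -0.9, 10.1]
gripper_width: 0.699
```

```bash
python3 pl.py -.020 -.115 .0115 3
```

```text
t 7.65 p [ 0.6032 -0.002   0.0119] r [-0.217  2.992  0.012] F [-5.7 -0.9 10.1] g 0.699
q [-0.218  0.668  1.586  0.07   0.755 -1.981]
now in machine [ -22.7 -114.8   11.9] rot err deg(tool) [-0.1   0.11  0.09]
[ -0.02, -0, 0, -0.01, 0.01, 0.01 , G]
[ -0.02, -0, 0.01, -0.01, 0.01, 0.01 , G]
[ -0.01, -0, 0, -0.01, 0.01, 0.01 , G]
end err mm [-0.1  0.2  0.2] deg 0.12
```

>>> jog_arm:
  rows:
    - [-0.03,0,-0.02,0,0,0,0]
    - [-0.03,0,0,0,0,0,0]
    - [0,0,0,0,0,0,0]

```text
time_s: 7.95
ee_pos: [0.6062, -0.0013, 0.0121]
tool_rot: [-0.217, 2.993, 0.013]
force: [0.9, -0.6, 0.3]
gripper_width: 0.696
```

```bash
python3 pl.py -.020 -.115 .0115 3
```

```text
t 7.95 p [ 0.6062 -0.0013  0.0121] r [-0.217  2.993  0.013] F [ 0.9 -0.6  0.3] g 0.696
q [-0.216  0.673  1.576  0.07   0.761 -1.979]
now in machine [ -19.6 -114.5   12.1] rot err deg(tool) [-0.08  0.09  0.09]
[ 0, -0, 0, -0, 0.01, 0.01 , G]
[ 0, -0, 0.01, -0, 0.01, 0.01 , G]
[ 0.01, -0.01, 0, -0, 0.01, 0.01 , G]
end err mm [-0. -0.  0.] deg 0.14
```

Moved freely with no contact force yet, so I keep pushing in small steps until a force shows.

>>> jog_arm:
  rows:
    - [-0.03,0,0.005,0,0,0,0]
    - [-0.03,0,0.005,0,0,0,0]
    - [0,0,0,0,0,0,0]

```text
time_s: 8.25
ee_pos: [0.6075, -0.001, 0.0118]
tool_rot: [-0.218, 2.998, 0.013]
force: [-14.4, -3.3, 9.1]
gripper_width: 0.695
```

```bash
python3 pl.py -.020 -.115 .0115 3|head -3
```

```text
t 8.25 p [ 0.6075 -0.001   0.0118] r [-0.218  2.998  0.013] F [-14.4  -3.3   9.1] g 0.695
q [-0.214  0.677  1.568  0.067  0.77  -1.976]
now in machine [ -18.3 -114.5   11.8] rot err deg(tool) [-0.04 -0.2   0.13]
```

>>> jog_arm:
  rows:
    - [0,0,0,0,0,0,0.88]
    - [0,0,0,0,0,0,0.88]
    - [0,0,0,0,0,0,0.88]
    - [0,0,0,0,0,0,0.88]

```text
time_s: 8.65
ee_pos: [0.6099, -0.0016, 0.0129]
tool_rot: [-0.217, 2.991, 0.011]
force: [-2.6, -5.7, 6.2]
gripper_width: 0.879
```

```bash
python3 pl.py -.018 -.1145 .012 3|head -3
```

```text
t 8.65 p [ 0.6099 -0.0016  0.0129] r [-0.217  2.991  0.011] F [-2.6 -5.7  6.2] g 0.879
q [-0.215  0.677  1.565  0.068  0.766 -1.976]
now in machine [ -16.  -115.4   12.9] rot err deg(tool) [-0.16  0.18  0.1 ]
```

>>> jog_arm:
  rows:
    - [0,0,0,0,0,0,0.88]
    - [0,0,0,0,0,0,0.88]

```text
time_s: 8.85
ee_pos: [0.61, -0.0017, 0.0129]
tool_rot: [-0.217, 2.991, 0.011]
force: [-2.7, -5.7, 5.1]
gripper_width: 0.881
```

```bash
python3 - <<'E'
from h import *
s=st()
for c in["side","wrist"]:
    p,d=env.grab_frame(c); save(p,f"pics/{c}5.png"); np.savez(f"{c}5.npz",p=p,d=d,K=cal(c)[0],T=cal(c)[1])
p=cv2.imread("pics/side5.png")[110:220,200:350]; cv2.imwrite("pics/side5c.png",cv2.resize(p,None,fx=5,fy=5))
E
```

```text
t 8.85 p [ 0.61   -0.0017  0.0129] r [-0.217  2.991  0.011] F [-2.7 -5.7  5.1] g 0.881
q [-0.215  0.677  1.565  0.068  0.766 -1.976]
```

View pics/side5c.png

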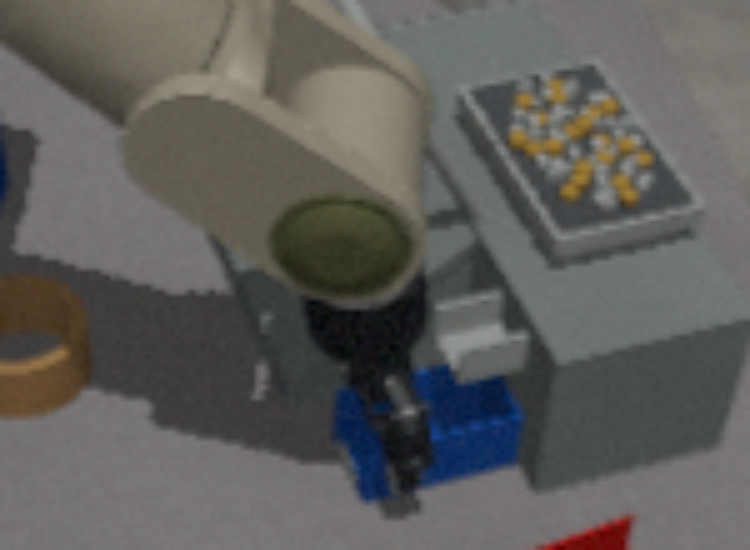

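View pics/wrist5.png

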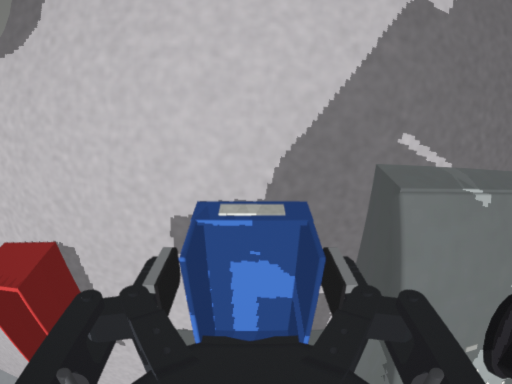

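>>> jog_arm:
  rows:
    - [0,-0.03,0,0,0,0,0.8]
    - [0,0,0,0,0,0,0.8]
    - [0,0,0,0,0,0,0.8]

```text
time_s: 9.25
ee_pos: [0.6095, -0.0022, 0.012]
tool_rot: [-0.217, 2.993, 0.013]
force: [-0.0, 0.1, -0.7]
gripper_width: 0.796
```

>>> jog_arm:
  rows:
    - [0,0,-0.2,0,0,0,0.8]
    - [0,0,-0.3,0,0,0,0.8]
    - [0,0,-0.4,0,0,0,0.8]
    - [0.1,0,-0.5,0,0,0,0.8]
    - [0.2,0,-0.5,0,0,0,0.8]
    - [0.4,0,-0.5,0,0,0,0.8]
    - [0.6,0,-0.5,0,0,0,0.8]
    - [0.6,0,-0.3,0,0,0,0.8]
    - [0.4,0,-0.3,0,0,0,0.8]
    - [0,0,0,0,0,0,0.8]

```text
time_s: 10.25
ee_pos: [0.4713, -0.0222, 0.1719]
tool_rot: [-0.216, 2.989, 0.01]
force: [1.0, -0.3, 0.7]
gripper_width: 0.796
```

```bash
python3 - <<'E'
from h import *
s=st()
for c in["side","scene","wrist"]:
    K,T=cal(c)
    p,d=env.grab_frame(c); save(p,f"pics/{c}6.png"); np.savez(f"{c}6.npz",p=p,d=d,K=K,T=T)
    P=cloud(d,c,(K,T)); M=R.from_euler("z",-MY).apply((P.reshape(-1,3)-MO))
    h=cv2.cvtColor(p,cv2.COLOR_RGB2HSV).reshape(-1,3); m=(h[:,0]>100)&(h[:,0]<130)&(h[:,1]>120)&(h[:,2]>50)&(M[:,2]>.01)&(M[:,2]<.06)&(abs(M[:,0])<.1)&(abs(M[:,1]+.11)<.08)
    if m.sum()>20:
        print(c,m.sum()," bin x",np.percentile(M[m,0],[1,99]).round(4),"y",np.percentile(M[m,1],[1,99]).round(4),"z",np.percentile(M[m,2],99).round(4),"rect",[np.round(v,4) for v in cv2.minAreaRect(M[m][:,:2].astype(np.float32)*1000)])
E
```

```text
t 10.25 p [ 0.4713 -0.0222  0.1719] r [-0.216  2.989  0.01 ] F [ 1.  -0.3  0.7] g 0.796
q [-0.331  0.181  1.841  0.075  0.99  -2.084]
side 524  bin x [-0.0429  0.0664] y [-0.1488 -0.0861] z 0.0522 rect [array([  12.2131, -117.5926]), array([ 64.4574, 112.7511]), np.float64(88.9889)]
scene 205  bin x [-0.0407  0.0393] y [-0.1476 -0.0871] z 0.053 rect [array([  -0.1853, -117.2105]), array([82.5742, 61.0001]), np.float64(0.027)]
wrist 1860  bin x [-0.0435  0.0661] y [-0.1438 -0.0851] z 0.051 rect [array([  12.3873, -115.5726]), array([ 61.8462, 113.5752]), np.float64(89.8434)]
```

View pics/wrist6.png

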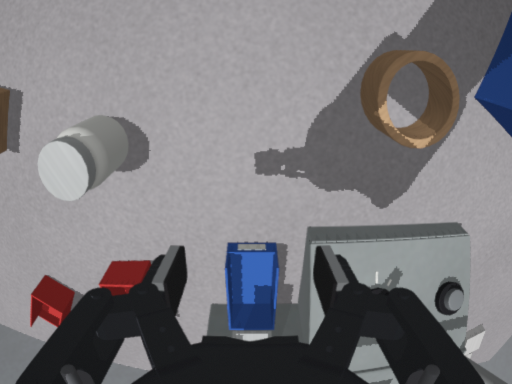

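```bash
python3 - <<'E'
from h import *
n=np.array([-.574,0,.819]);u=np.array([.819,0,.574])
for f,c in[("wrist0","wrist"),("scene0","scene"),("side0","side"),("scene6","scene"),("side6","side")]:
    z=np.load(f+".npz"); P=cloud(z["d"],c,(z["K"],z["T"])); M=R.from_euler("z",-MY).apply((P.reshape(-1,3)-MO)); q=M-[0,.065,.08]
    h=q@n; a=q@u; b=M[:,1]
    pl=(abs(h)<.006)&(abs(a)<.07)&(b>-.04)&(b<.17); print(f,"plane bias",np.median(h[pl]).round(4))
    for nm,lo,hi in[("bar",.02,.06),("btn",.008,.05)]:
        k=(h>lo)&(h<hi)&(abs(a)<.06)&((abs(b-.0115)<.045) if nm=="bar" else (abs(b-.1185)<.03))
        if k.sum()<10: continue
        top=np.percentile(h[k],95)
        kt=k&(h>top-.006)
        A=np.c_[a[kt],b[kt]]*1000
        r=cv2.minAreaRect(A.astype(np.float32)); w,V=np.linalg.eigh(np.cov(A.T)); e=V[:,1]
        print("  ",nm,k.sum(),kt.sum(),"top",top.round(4),"rect c",np.round(r[0],1),np.round(r[1],1),round(r[2],1),"pca axis deg (0=upslope, 90=+y)",np.degrees(np.arctan2(e[1],e[0])).round(1), "mean",A.mean(0).round(1))
p=cv2.imread("pics/wrist0.png")[0:110,250:400]; a=cv2.resize(p,(600,440),interpolation=cv2.INTER_CUBIC); cv2.imwrite("pics/dial0.png",a)
E
```

```text
wrist0 plane bias 0.0003
   bar 955 750 top 0.0494 rect c [-0.  30.9] [14.2 45. ] 46.8 pca axis deg (0=upslope, 90=+y) 136.1 mean [ 1.4 29.9]
scene0 plane bias 0.0001
   bar 15 7 top 0.0457 rect c [ 1.6 28.8] [ 9.9 40.8] 17.2 pca axis deg (0=upslope, 90=+y) 114.5 mean [ 1.7 29.9]
   btn 72 30 top 0.023 rect c [  4.2 133.5] [23.6 20.8] 40.9 pca axis deg (0=upslope, 90=+y) -144.1 mean [  5.1 133.2]
side0 plane bias 0.0002
   bar 93 40 top 0.0505 rect c [-1.1 27.7] [13.  43.2] 43.6 pca axis deg (0=upslope, 90=+y) 135.6 mean [-0.7 27.3]
   btn 53 16 top 0.0225 rect c [ -3.5 127.3] [ 9.9 23.3] 66.2 pca axis deg (0=upslope, 90=+y) 148.8 mean [ -4.  126.8]
scene6 plane bias 0.0001
   bar 16 6 top 0.0474 rect c [ 3.7 28.2] [ 6.8 41. ] 20.7 pca axis deg (0=upslope, 90=+y) 114.6 mean [ 3.7 27.2]
   btn 76 30 top 0.0226 rect c [  5.  133.3] [25.6 23.8] 79.2 pca axis deg (0=upslope, 90=+y) 133.6 mean [  4.8 132.8]
side6 plane bias 0.0002
   bar 94 43 top 0.0501 rect c [-0.1 27.8] [13.9 46.1] 44.0 pca axis deg (0=upslope, 90=+y) 136.9 mean [-0.6 27.4]
   btn 81 29 top 0.0241 rect c [ -0.6 134.1] [21.6 22.7] 70.0 pca axis deg (0=upslope, 90=+y) 131.2 mean [ -1.1 133.3]
```

View pics/dial0.png

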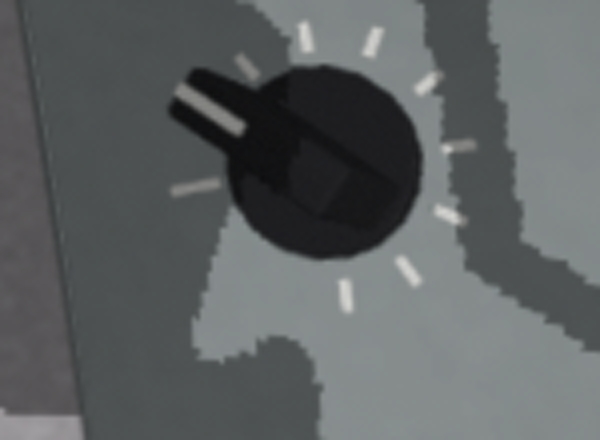

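```bash
cat > pd.py <<'E'
import sys
from h import *
# TCP in panel frame: a upslope, b = machine y, out ; theta deg, n
n_=np.array([-.574,0,.819]);u_=np.array([.819,0,.574])
def dpose(a,b,o,th):
    t=np.radians(th); x=-np.cos(t)*u_+np.sin(t)*np.array([0,1,0]); z=-n_; Rm=np.c_[x,np.cross(z,x),z]
    Rz=R.from_euler("z",MY).as_matrix(); U,_,V=np.linalg.svd(Rz@Rm)
    return MO+Rz@(np.array([0,b,.08])+a*u_+o*n_), U@V
def now():
    s=st(); q=R.from_euler("z",-MY).apply(s["ee_pos"]-MO)-[0,0,.08]
    Rc=R.from_euler("z",-MY).as_matrix()@R.from_rotvec(s["tool_rot"]).as_matrix(); x=Rc[:,0]
    F=R.from_euler("z",-MY).apply(s["force"])
    print("panel a,b,out mm",(np.array([q@u_,q[1],q@n_])*1000).round(1),"theta",np.degrees(np.arctan2(x[1],-x@u_)).round(1),"z·-n deg",np.degrees(np.arccos(np.clip(Rc[:,2]@-n_,-1,1))).round(2),"F a,b,n",np.round([F@u_,F[1],F@n_],1))
    return s
if __name__=="__main__":
    v=list(map(float,sys.argv[1:])); now()
    if v: plan(*dpose(*v[:4]),int(v[4]))
E
python3 pd.py 0 .028 .125 44 10
```

```text
t 10.4 p [ 0.4729 -0.022   0.1698] r [-0.217  2.991  0.012] F [-0.1  0.  -0.5] g 0.802
q [-0.33   0.188  1.838  0.075  0.989 -2.083]
panel a,b,out mm [ -75.  -116.1  162.2] theta -0.1 z·-n deg 26.85 F a,b,n [-0.3  0.1 -0.3]
[ -0.17, 0.29, -0, -0.18, -0.44, 0.76 , G]
[ -0.15, 0.3, 0.01, -0.18, -0.44, 0.76 , G]
[ -0.12, 0.31, 0.02, -0.18, -0.44, 0.76 , G]
[ -0.1, 0.32, 0.03, -0.18, -0.44, 0.76 , G]
[ -0.07, 0.32, 0.04, -0.18, -0.44, 0.76 , G]
[ -0.04, 0.33, 0.05, -0.18, -0.44, 0.76 , G]
[ -0.02, 0.33, 0.06, -0.18, -0.44, 0.76 , G]
[ 0.01, 0.32, 0.06, -0.18, -0.44, 0.76 , G]
[ 0.04, 0.32, 0.07, -0.18, -0.44, 0.76 , G]
[ 0.07, 0.32, 0.07, -0.18, -0.44, 0.76 , G]
end err mm [0.  0.1 0. ] deg 0.37
```

>>> jog_arm:
  rows:
    - [-0.17,0.29,0,-0.18,-0.44,0.76,0.7]
    - [-0.15,0.3,0.01,-0.18,-0.44,0.76,0.7]
    - [-0.12,0.31,0.02,-0.18,-0.44,0.76,0.7]
    - [-0.1,0.32,0.03,-0.18,-0.44,0.76,0.7]
    - [-0.07,0.32,0.04,-0.18,-0.44,0.76,0.7]
    - [-0.04,0.33,0.05,-0.18,-0.44,0.76,0.7]
    - [-0.02,0.33,0.06,-0.18,-0.44,0.76,0.7]
    - [0.01,0.32,0.06,-0.18,-0.44,0.76,0.7]
    - [0.04,0.32,0.07,-0.18,-0.44,0.76,0.7]
    - [0.07,0.32,0.07,-0.18,-0.44,0.76,0.7]
    - [0,0,0,0,0,0,0.7]
    - [0,0,0,0,0,0,0.7]

```text
time_s: 11.6
ee_pos: [0.5339, 0.1327, 0.1814]
tool_rot: [0.794, 2.452, 0.355]
force: [-0.7, -0.4, 1.2]
gripper_width: 0.699
```

```bash
cat > look.py <<'E'
import sys
from pd import *
tag=sys.argv[1]
now(); KT=cal("wrist"); p,d=env.grab_frame("wrist"); save(p,f"pics/{tag}.png"); np.savez(f"{tag}.npz",p=p,d=d,K=KT[0],T=KT[1])
P=cloud(d,"wrist",KT); M=R.from_euler("z",-MY).apply((P.reshape(-1,3)-MO)); q=M-[0,.065,.08]; h=q@n_;a=q@u_;b=M[:,1]
pl=(abs(h)<.008)&(abs(a)<.07)&(b>-.04)&(b<.17); print("plane bias",np.median(h[pl]).round(4))
for nm,lo,hi,c,w in[("bar",.04,.055,.028,.035),("btn",.014,.03,.134,.028)]:
    k=(h>lo)&(h<hi)&(abs(a)<.04)&(abs(b-c)<w)
    if k.sum()<10: continue
    A=np.c_[a[k],b[k]]*1000; r=cv2.minAreaRect(A.astype(np.float32)); w,V=np.linalg.eigh(np.cov(A.T)); e=V[:,1]; e=e*(-1 if e[1]<0 else 1)
    print(nm,k.sum(),"h",np.percentile(h[k],[50,95]).round(4),"rect",np.round(r[0],1),np.round(r[1],1),"theta mod180",np.degrees(np.arctan2(e[1],-e[0])).round(1),"mean",A.mean(0).round(1))
E
python3 look.py d1
```

```text
t 11.6 p [0.5339 0.1327 0.1814] r [0.794 2.452 0.355] F [-0.7 -0.4  1.2] g 0.699
q [-0.012  0.165  1.961  0.215  0.427 -1.126]
panel a,b,out mm [ -0.8  28.4 124.4] theta 44.1 z·-n deg 0.0 F a,b,n [ 0.1 -0.3  1.4]
plane bias 0.0005
bar 936 h [0.0483 0.0496] rect [-1.  30.9] [13.4 44. ] theta mod180 43.2 mean [-1.8 31.9]
btn 817 h [0.0222 0.0236] rect [ -3.6 139.3] [29.8 33.4] theta mod180 129.1 mean [ -1.6 136.8]
```

View pics/d1.png

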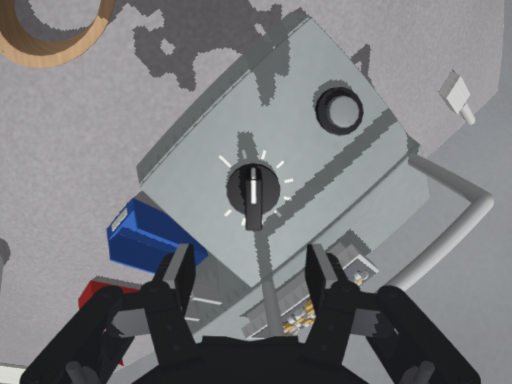

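```bash
python3 - <<'E'
import cv2
p=cv2.imread("pics/d1.png")[130:245,195:310]; cv2.imwrite("pics/d1c.png",cv2.resize(p,(580,580),interpolation=cv2.INTER_CUBIC))
E
```

```text
(no output)
```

View pics/d1c.png

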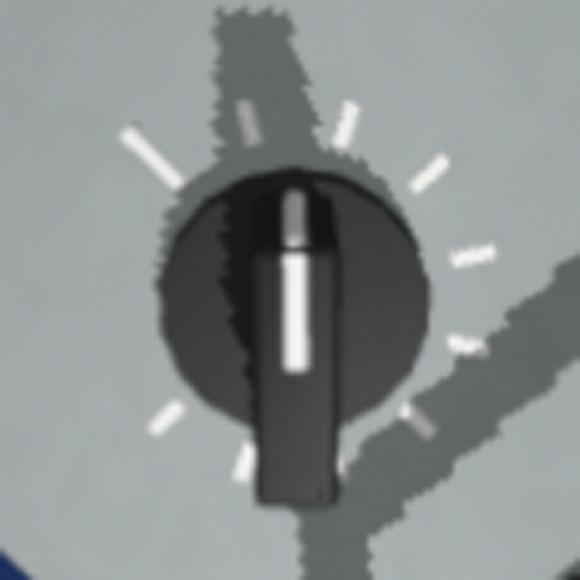

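```bash
python3 pd.py -.0005 .0295 .0135 44 6
```

```text
t 11.65 p [0.5341 0.1323 0.1816] r [0.795 2.452 0.354] F [ 1.   0.6 -0.3] g 0.698
q [-0.012  0.164  1.961  0.215  0.426 -1.125]
panel a,b,out mm [ -0.7  27.9 124.5] theta 44.1 z·-n deg 0.0 F a,b,n [ 0.7  0.4 -0.9]
[ 0, 0.01, 0.37, -0.01, -0.01, -0 , G]
[ 0, 0, 0.37, -0.01, -0.01, -0 , G]
[ 0, 0.01, 0.37, -0.01, -0.01, -0 , G]
[ 0, 0, 0.37, -0.01, -0.01, -0 , G]
[ 0.01, 0.01, 0.37, -0.01, -0.01, -0 , G]
[ 0, 0, 0.37, -0.01, -0.01, -0 , G]
end err mm [ 0.1 -0.1  0.1] deg 0.15
```

>>> jog_arm:
  rows:
    - [0,0.01,0.37,0,0,0,0.6]
    - [0,0,0.37,0,0,0,0.6]
    - [0,0.01,0.37,0,0,0,0.6]
    - [0,0,0.37,0,0,0,0.6]
    - [0,0.01,0.37,0,0,0,0.6]
    - [0,0,0.35,0,0,0,0.6]
    - [0,0,0,0,0,0,0.6]

```text
time_s: 12.35
ee_pos: [0.5967, 0.1417, 0.0901]
tool_rot: [0.798, 2.453, 0.354]
force: [0.1, -0.6, 0.6]
gripper_width: 0.605
```

```bash
python3 look.py d2
```

```text
t 12.35 p [0.5967 0.1417 0.0901] r [0.798 2.453 0.354] F [ 0.1 -0.6  0.6] g 0.605
q [ 0.011  0.443  1.87   0.316  0.243 -1.215]
panel a,b,out mm [-1.3 28.3 13.2] theta 44.2 z·-n deg 0.0 F a,b,n [ 0.4 -0.6  0.5]
plane bias 0.0005
bar 4249 h [0.0482 0.0542] rect [-4.7 29.1] [71.1 45.8] theta mod180 135.1 mean [-4.1 33.7]
btn 2203 h [0.0221 0.0233] rect [ -1.1 135.8] [31.  32.6] theta mod180 135.6 mean [ -2.3 136.1]
```

View pics/d2.png

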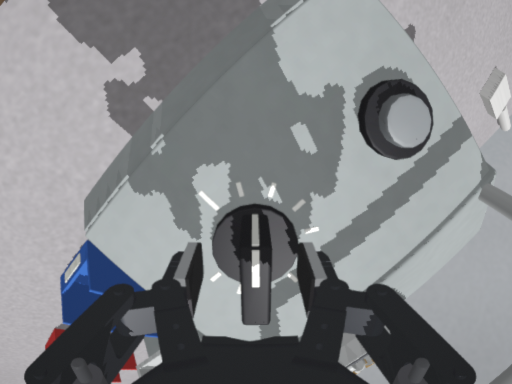

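>>> jog_arm:
  rows:
    - [0,0.04,0,0,0,0,0.3]
    - [0,0,0,0,0,0,0]
    - [0,0,0,0,0,0,0]
    - [0,0,0,0,0,0,0]
    - [0,0,0,0,0,0,0]
  grip_force: 40

```text
time_s: 12.9
ee_pos: [0.5971, 0.1436, 0.0935]
tool_rot: [0.796, 2.449, 0.355]
force: [-8.8, -6.6, 5.4]
gripper_width: 0.155
```

```bash
python3 look.py d3; python3 -c "
import cv2
p=cv2.imread('pics/d3.png')[180:340,170:340]; cv2.imwrite('pics/d3c.png',cv2.resize(p,None,fx=3.5,fy=3.5))"
```

```text
t 12.9 p [0.5971 0.1436 0.0935] r [0.796 2.449 0.355] F [-8.8 -6.6  5.4] g 0.155
q [ 0.015  0.438  1.867  0.302  0.245 -1.199]
panel a,b,out mm [ 1.2 30.2 15.6] theta 44.2 z·-n deg 0.0 F a,b,n [-4.8 -5.3 10. ]
plane bias 0.0005
bar 3714 h [0.0483 0.0535] rect [-0.6 31.3] [37.7 41. ] theta mod180 43.2 mean [-3.6 34.6]
btn 2179 h [0.0222 0.0234] rect [ -1.6 138.7] [28.1 32.9] theta mod180 131.1 mean [ -2.3 136.2]
```

View pics/d3c.png

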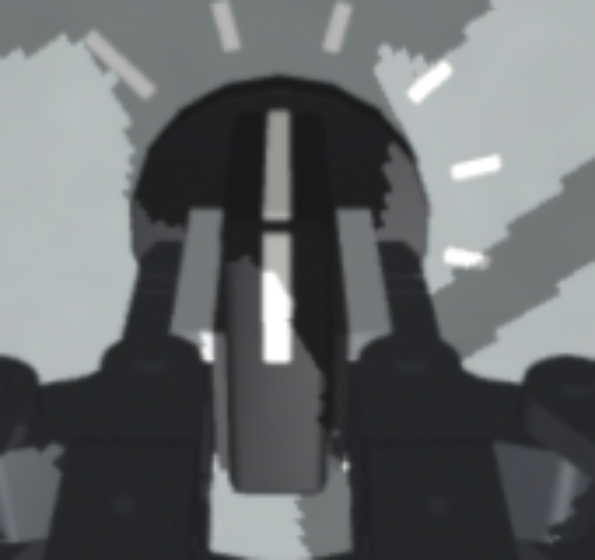

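>>> jog_arm:
  rows:
    - [0,0,-0.04,0,0,0,0]
    - [0,0,0,0,0,0.6,0]
    - [0,0,0,0,0,0.8,0]
    - [0,0,0,0,0,0.8,0]
    - [0,0,0,0,0,0.8,0]
    - [0,0,0,0,0,0.8,0]
    - [0,0,0,0,0,0,0]

```text
time_s: 13.65
ee_pos: [0.5966, 0.1432, 0.0935]
tool_rot: [1.268, 2.288, 0.492]
force: [15.3, -2.2, -18.3]
gripper_width: 0.152
```

```bash
python3 pd.py
```

```text
t 13.65 p [0.5966 0.1432 0.0935] r [1.268 2.288 0.492] F [ 15.3  -2.2 -18.3] g 0.152
q [ 0.014  0.437  1.868  0.3    0.246 -0.814]
panel a,b,out mm [ 0.7 29.9 16. ] theta 66.2 z·-n deg 0.0 F a,b,n [  1.6  -4.3 -23.5]
```

>>> jog_arm:
  rows:
    - [0,0,0.03,0,0,0.6,0]
    - [0,0,0,0,0,0.8,0]
    - [0,0,0,0,0,0.8,0]
    - [0,0,0,0,0,0.8,0]
    - [0,0,0,0,0,0.8,0]
    - [0,0,0,0,0,0.8,0]
    - [0,0,0,0,0,0.8,0]
    - [0,0,0,0,0,0.8,0]
    - [0,0,0,0,0,0.8,0]
    - [0,0,0,0,0,0.8,0]
    - [0,0,0,0,0,0,0]

```text
time_s: 14.75
ee_pos: [0.5963, 0.1432, 0.093]
tool_rot: [2.141, 1.713, 0.735]
force: [-6.9, -9.3, 3.2]
gripper_width: 0.155
```

```bash
python3 look.py d4
```

```text
t 14.75 p [0.5963 0.1432 0.093 ] r [2.141 1.713 0.735] F [-6.9 -9.3  3.2] g 0.155
q [ 0.014  0.438  1.869  0.302  0.246 -0.036]
panel a,b,out mm [ 0.2 29.9 15.7] theta 110.9 z·-n deg 0.0 F a,b,n [-4.8 -8.3  7.3]
plane bias 0.0005
bar 3720 h [0.0483 0.0536] rect [-0.2 31.3] [40.9 37.9] theta mod180 110.5 mean [ 1.8 35.7]
btn 2589 h [0.0223 0.0235] rect [ -1.8 137.2] [36.9 35.3] theta mod180 57.6 mean [  0.7 136.9]
```

View pics/d4.png

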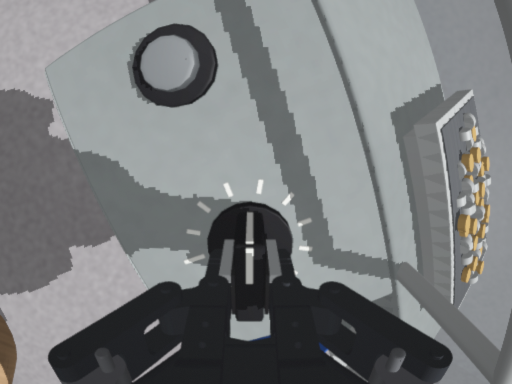

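Dial follows: the pointer line stays between the jaws, at about 111° now, near the ticks at (228,190) and (260,187). 69° (1.2 rad) remain.

>>> jog_arm:
  rows:
    - [0,0,0,0,0,0.8,0]
    - [0,0,0,0,0,0.8,0]
    - [0,0,0,0,0,0.8,0]
    - [0,0,0,0,0,0.8,0]
    - [0,0,0,0,0,0.8,0]
    - [0,0,0,0,0,0.8,0]
    - [0,0,0,0,0,0.8,0]
    - [0,0,0,0,0,0,0]

```text
time_s: 15.6
ee_pos: [0.5959, 0.1435, 0.0927]
tool_rot: [2.646, 1.103, 0.863]
force: [-9.2, -8.2, 3.5]
gripper_width: 0.153
```

```bash
python3 pd.py
```

```text
t 15.6 p [0.5959 0.1435 0.0927] r [2.646 1.103 0.863] F [-9.2 -8.2  3.5] g 0.153
q [0.015 0.438 1.869 0.302 0.247 0.525]
panel a,b,out mm [-0.2 30.2 15.7] theta 142.9 z·-n deg 0.0 F a,b,n [-6.4 -6.8  8.8]
```

>>> jog_arm:
  rows:
    - [0,0,0,0,0,0.8,0]
    - [0,0,0,0,0,0.8,0]
    - [0,0,0,0,0,0.8,0]
    - [0,0,0,0,0,0.8,0]
    - [0,0,0,0,0,0.8,0]
    - [0,0,0,0,0,0.8,0]
    - [0,0,0,0,0,0.8,0]
    - [0,0,0,0,0,0.8,0]
    - [0,0,0,0,0,0,0]
    - [0,0,0,0,0,0,0]

```text
time_s: 16.6
ee_pos: [0.5956, 0.144, 0.0926]
tool_rot: [-2.954, -0.226, -0.918]
force: [-9.3, -4.8, 2.8]
gripper_width: 0.157
```

```bash
python3 look.py d5
```

```text
t 16.6 p [0.5956 0.144  0.0926] r [-2.954 -0.226 -0.918] F [-9.3 -4.8  2.8] g 0.157
q [0.015 0.438 1.869 0.302 0.247 1.162]
panel a,b,out mm [-0.4 30.7 15.7] theta 179.5 z·-n deg 0.0 F a,b,n [-6.5 -3.4  8. ]
plane bias 0.0004
bar 3697 h [0.0482 0.0535] rect [ 0.5 31.2] [39.7 39.1] theta mod180 179.9 mean [ 5.1 31.1]
btn 1386 h [0.022  0.0232] rect [  2.2 138. ] [32.1 27.7] theta mod180 52.4 mean [  2.1 134.9]
```

View pics/d5.png

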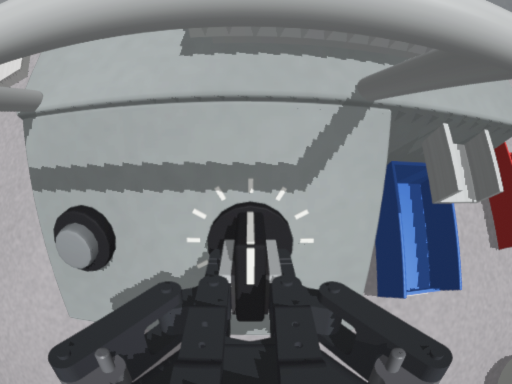

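>>> jog_arm:
  rows:
    - [0,0,0,0,0,0,0.5]
    - [0,0,0,0,0,0,0.5]
    - [0,0,0,0,0,0,0.5]
    - [0,0,-0.2,0,0,0,0.5]
    - [0,0,-0.4,0,0,0,0.5]
    - [0,0,-0.5,0,0,0,0.5]
    - [0,0,-0.5,0,0,0,0.5]
    - [0,0,-0.4,0,0,0,0.5]
    - [0,0,0,0,0,0,0.5]

```text
time_s: 17.55
ee_pos: [0.5407, 0.1361, 0.1781]
tool_rot: [-2.951, -0.226, -0.929]
force: [-0.5, -0.0, 0.2]
gripper_width: 0.497
```

```bash
python3 look.py d6
```

```text
t 17.55 p [0.5407 0.1361 0.1781] r [-2.951 -0.226 -0.929] F [-0.5 -0.   0.2] g 0.497
q [-0.002  0.185  1.95   0.208  0.411  1.25 ]
panel a,b,out mm [  3.2  30.7 117.5] theta 179.4 z·-n deg 0.0 F a,b,n [-0.3  0.1  0.5]
plane bias 0.0004
bar 974 h [0.0483 0.0496] rect [ 0.8 31. ] [43.7 13.7] theta mod180 179.8 mean [ 2.2 31.2]
btn 725 h [0.022  0.0232] rect [  0.6 137.5] [30.8 28.4] theta mod180 28.7 mean [  1.3 135.9]
```

View pics/d6.png

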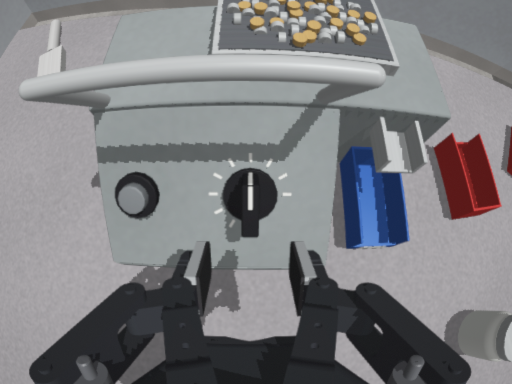

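```bash
python3 pd.py 0 .1372 .060 180 8; python3 - <<'E'
from pd import *
z=np.load("d6.npz"); P=cloud(z["d"],"wrist",(z["K"],z["T"])); M=R.from_euler("z",-MY).apply((P.reshape(-1,3)-MO)); q=M-[0,.065,.08]; h=(q@n_).reshape(384,512);a=(q@u_).reshape(384,512);b=M[:,1].reshape(384,512)
k=(abs(a)<.03)&(abs(b-.137)<.03)
print(np.histogram(h[k],bins=np.arange(0,.03,.002)))
m=(h>.0205)&(h<.0255)&k; print(m.sum(),a[m].mean(),b[m].mean(),(a[m].min()+a[m].max())/2,(b[m].min()+b[m].max())/2)
E
```

```text
t 17.6 p [0.5409 0.136  0.1766] r [-2.952 -0.226 -0.926] F [ 0.9 -0.1 -0.5] g 0.503
q [-0.002  0.188  1.95   0.209  0.409  1.249]
panel a,b,out mm [  2.5  30.7 116.2] theta 179.4 z·-n deg 0.0 F a,b,n [ 0.4 -0.2 -0.9]
[ -0, -0.27, 0.14, 0, 0, 0.01 , G]
[ -0, -0.27, 0.14, 0, 0, 0.01 , G]
[ -0, -0.27, 0.14, 0, 0, 0.01 , G]
[ -0.01, -0.26, 0.14, 0, 0, 0.01 , G]
[ -0.01, -0.27, 0.14, 0, 0, 0.01 , G]
[ -0, -0.26, 0.14, 0, 0, 0.01 , G]
[ -0.01, -0.27, 0.14, 0, 0, 0.01 , G]
[ -0, -0.26, 0.14, 0, 0, 0.01 , G]
end err mm [ 0.  -0.1  0.2] deg 0.23
(array([1209,   45,   40,   36,   42,  260,  489,   38,   28,   44,  240,
        374,    1,    0]), array([0.   , 0.002, 0.004, 0.006, 0.008, 0.01 , 0.012, 0.014, 0.016,
       0.018, 0.02 , 0.022, 0.024, 0.026, 0.028]))
600 0.0003839703934160107 0.13699417544690026 0.0006421594248948673 0.13735436696841996
```

>>> jog_arm:
  rows:
    - [0,-0.3,0,0,0,0.01,0]
    - [0,-0.3,0.05,0,0,0.01,0]
    - [0,-0.3,0.1,0,0,0.01,0]
    - [-0.01,-0.3,0.15,0,0,0.01,0]
    - [-0.01,-0.3,0.2,0,0,0.01,0]
    - [-0.01,-0.3,0.2,0,0,0.01,0]
    - [-0.01,-0.33,0.22,0,0,0.01,0]
    - [0,0,0.2,0,0,0,0]
    - [0,0,0,0,0,0,0]
    - [0,0,0,0,0,0,0]

```text
time_s: 18.6
ee_pos: [0.5551, 0.245, 0.1272]
tool_rot: [-2.953, -0.215, -0.92]
force: [0.4, 0.2, 0.9]
gripper_width: 0.004
```

```bash
python3 look.py b1;python3 pd.py 0.0005 .137 .024 180 3
```

```text
t 18.6 p [0.5551 0.245  0.1272] r [-2.953 -0.215 -0.92 ] F [0.4 0.2 0.9] g 0.004
q [ 0.249  0.377  1.845 -0.19   0.323  1.836]
panel a,b,out mm [ -1.7 136.5  58.9] theta 179.9 z·-n deg 0.0 F a,b,n [0.9 0.2 0.5]
plane bias 0.0005
bar 1442 h [0.048  0.0494] rect [ 0.7 31.3] [15.4 44.4] theta mod180 0.8 mean [ 2.3 33.4]
btn 1315 h [0.0223 0.0234] rect [-1.000e-01  1.373e+02] [31.2 33.8] theta mod180 61.7 mean [  2.  138.1]
t 18.65 p [0.5552 0.245  0.1278] r [-2.952 -0.214 -0.921] F [-0.5  0.1 -0.1] g 0.0
q [ 0.248  0.376  1.845 -0.191  0.323  1.837]
panel a,b,out mm [ -1.3 136.5  59.2] theta 179.9 z·-n deg 0.0 F a,b,n [-0.5  0.2  0.2]
[ 0.01, -0, 0.23, 0, 0.02, 0.01 , G]
[ 0.01, -0.01, 0.24, 0, 0.02, 0.01 , G]
[ 0.02, -0, 0.23, 0, 0.02, 0.01 , G]
end err mm [-0.1 -0.   0.2] deg 0.07
```

View pics/b1.png

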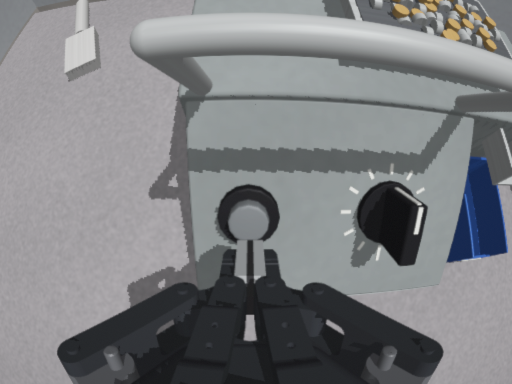

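>>> jog_arm:
  rows:
    - [0.01,0,0.23,0,0,0,0]
    - [0.01,0,0.24,0,0,0,0]
    - [0.01,0,0.2,0,0,0,0]
    - [0,0,0,0,0,0,0]

```text
time_s: 19.05
ee_pos: [0.5753, 0.2482, 0.0993]
tool_rot: [-2.953, -0.215, -0.918]
force: [-1.1, -0.6, 0.4]
gripper_width: -0.001
```

```bash
python3 pd.py
```

```text
t 19.05 p [0.5753 0.2482 0.0993] r [-2.953 -0.215 -0.918] F [-1.1 -0.6  0.4] g -0.001
q [ 0.245  0.459  1.809 -0.212  0.279  1.856]
panel a,b,out mm [ -0.9 136.8  24.2] theta 179.9 z·-n deg 0.0 F a,b,n [-0.7 -0.5  1. ]
```

>>> jog_arm:
  rows:
    - [0,0,0.06,0,0,0,0]
    - [0,0,0.05,0,0,0,0]
    - [0,0,0.05,0,0,0,0]
    - [0,0,0,0,0,0,0]

```text
time_s: 19.45
ee_pos: [0.5796, 0.2493, 0.0945]
tool_rot: [-2.952, -0.215, -0.922]
force: [-3.2, -0.7, 2.6]
gripper_width: 0.002
```

```bash
python3 pd.py
```

```text
t 19.45 p [0.5796 0.2493 0.0945] r [-2.952 -0.215 -0.922] F [-3.2 -0.7  2.6] g 0.002
q [ 0.244  0.475  1.801 -0.217  0.269  1.861]
panel a,b,out mm [-1.000e-01  1.372e+02  1.780e+01] theta 179.9 z·-n deg 0.0 F a,b,n [-1.1 -0.2  4. ]
```

>>> jog_arm:
  rows:
    - [0,0,0.04,0,0,0,0]
    - [0,0,0.03,0,0,0,0]
    - [0,0,0,0,0,0,0]

```text
time_s: 19.75
ee_pos: [0.5809, 0.2495, 0.0928]
tool_rot: [-2.952, -0.216, -0.921]
force: [-19.2, -6.6, 19.4]
gripper_width: 0.001
```

```bash
python3 pd.py
```

```text
t 19.75 p [0.5809 0.2495 0.0928] r [-2.952 -0.216 -0.921] F [-19.2  -6.6  19.4] g 0.001
q [ 0.244  0.48   1.798 -0.22   0.267  1.864]
panel a,b,out mm [  0.  137.3  15.6] theta 179.8 z·-n deg 0.0 F a,b,n [-5.2 -3.8 27.4]
```

The force jumped from 4 N to 27 N with the tip at 15.6 mm, where a fully pressed top should be (about 16 mm). The button is on its stop, so I retreat along the normal.

>>> jog_arm:
  rows:
    - [0,0,0,0,0,0,0]
    - [0,0,-0.2,0,0,0,0]
    - [0,0,-0.4,0,0,0,0]
    - [0,0,-0.6,0,0,0,0]
    - [0,0,-0.7,0,0,0,0]
    - [-0.1,0.1,-0.7,0,0,0,0]
    - [-0.2,0.2,-0.4,0,0,0,0]
    - [0,0,0,0,0,0,0]

```text
time_s: 20.55
ee_pos: [0.4863, 0.2203, 0.2085]
tool_rot: [-2.95, -0.215, -0.926]
force: [0.2, 0.3, 0.7]
gripper_width: -0.0
```

```bash
python3 look.py e1; python3 - <<'E'
from h import *
for c in["scene","side"]:
    K,T=cal(c); p,d=env.grab_frame(c); save(p,f"pics/{c}9.png")
    P=cloud(d,c,(K,T)); M=R.from_euler("z",-MY).apply((P.reshape(-1,3)-MO))
    h=cv2.cvtColor(p,cv2.COLOR_RGB2HSV).reshape(-1,3); m=(h[:,0]>100)&(h[:,0]<130)&(h[:,1]>120)&(h[:,2]>50)&(M[:,2]>.01)&(M[:,2]<.06)&(abs(M[:,0])<.1)&(abs(M[:,1]+.11)<.08)
    if m.sum()>20: print(c,"bin x",np.percentile(M[m,0],[1,99]).round(4),"y",np.percentile(M[m,1],[1,99]).round(4))
    z=np.load(f"{c}0.npz"); df=(abs(p.astype(int)-z["p"]).max(2)>60); cv2.imwrite(f"pics/diff_{c}.png",df.astype(np.uint8)*255)
E
```

```text
t 20.55 p [0.4863 0.2203 0.2085] r [-2.95  -0.215 -0.926] F [0.2 0.3 0.7] g -0.0
q [ 0.23   0.102  1.954 -0.107  0.481  1.734]
panel a,b,out mm [-13.7 121.9 166.5] theta 179.9 z·-n deg 0.0 F a,b,n [0.6 0.2 0.4]
plane bias 0.0005
bar 718 h [0.0482 0.0497] rect [ 0.4 31.3] [44.2 14.8] theta mod180 179.4 mean [ 1.3 32.3]
btn 612 h [0.0223 0.0235] rect [1.000e-01 1.354e+02] [33.1 26.9] theta mod180 11.9 mean [  0.7 137.8]
scene bin x [-0.0402  0.0386] y [-0.1476 -0.0866]
side bin x [-0.0431  0.0663] y [-0.1486 -0.0862]
```

View pics/e1.png

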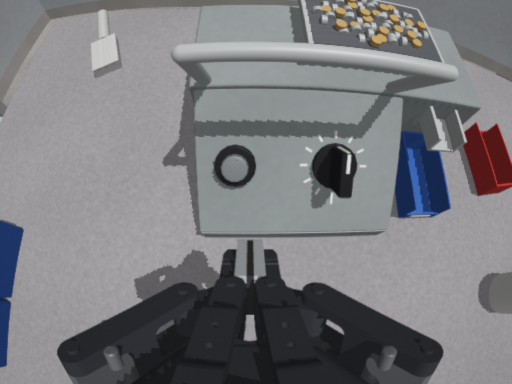

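View pics/side9.png

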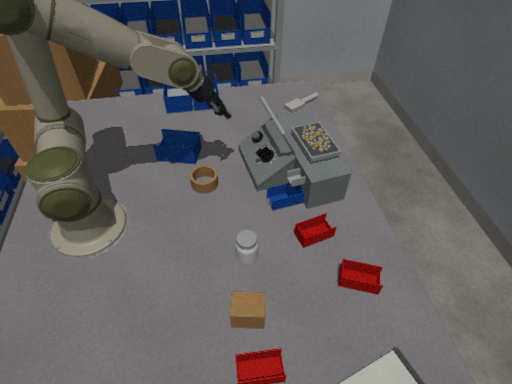

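View pics/scene9.png

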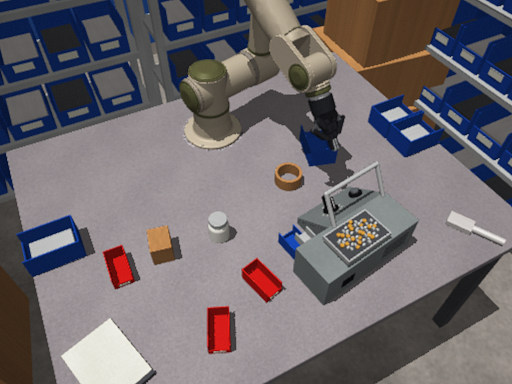

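```bash
python3 -c "
from bench import env
print(env.sign_off())"
```

```text
the job is handed in; nothing more can be done
None
```

I set the small blue bin in the bay, turned the dial to position 6, then pressed the start button. The job is handed in, at about 20.7 s on the robot's clock.

- **Bin:** Low front facing out, pushed back until I felt about 14 N of contact. In the last pictures it spans x -43 to 66 mm and is centred at y about -116 mm in the machine frame; the target is -44 to 66 mm and -115 mm.
- **Dial:** It started at about 44°, midway between clicks 1 and 2. After release the pointer is on the sixth tick, reading 179.8° and later 179.4°.
- **Button:** Pressed last. The force jumped from 4 N to 27 N with the fingertips at about 15.6 mm above the panel, where a fully pressed top should be. After I withdrew, its top was back at about 22 mm.
- **Other things on the bench:** They look unmoved in the final pictures.

**Disagreements and slips:**
- The wrist camera put the machine about 3 mm further left (+y) than the other two cameras. I centred the grip on the dial and the press on the button by the wrist view.
- While releasing the bin, an opened finger pressed on something at about 6 N, most likely the wedge's side. I shifted it clear.
- Backing off slightly during the dial turn pulled on the dial with about 23 N. I eased it back.

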